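Start the hose crimper from its console

TASK

At the hose crimper's bench console, press down the raised end of the rocker switch until it stays tipped over (power on), then press the square key fully down so that it stays in (pump on), and last press the wide mushroom button fully down and keep it down: finish while still holding it pressed with the fingers. Nothing is to be picked up: do not press the small round button, and leave the loose fitting, ferrule, spanner and jar where they are, neither moved nor lifted.

Things in the scene. Friction and masses are not known exactly. Their poses are not given: they have to be found in the camera images.
- console: fixed grey deck 190 (x) by 350 (y) by 60 mm high; origin: centre of its underside; x points away from the robot's side, y along the row of controls. In a row at x = -30 mm, 76 mm apart, in an order that changes, stand four fixed aluminium boxes (68 by 64 by 22 mm high, turned like the console) carrying dark grey controls: rocker, square key, mushroom button, small round button
- rocker_pivot (a point): pivot of the rocker, fixed, 95 mm above the bench, 13 mm above its box, at the rocker's middle. The rocker is a dark grey shallow V, 52 mm long along the console's x, 36 mm wide, its two 26 mm faces meeting here. At first the near face (-x) is about level and the far face (+x) slopes up away from the pivot by 0.34 to 0.4 rad
- rocker_raised (a point): point on the surface of the rocker's raised far face, 19 mm from the pivot along the slope, on its middle line; moves with the rocker. About 7 mm above the pivot at first, level with the pivot when the rocker is fully on
- rocker (a joint): angle of the rocker, rad: 0 = off, far end up (starts 0 to 0.06); 0.4 = on, far end down and far face level. Stiff hinge (about 3 N at the far face to move it), stays where it is left
- key_top (a point): centre of the top of the square key, 28 by 28 mm, 18 mm proud of its box (100 mm above the bench); moves with the key
- key (a joint): depth of the square key, m: 0 = out, 0.008 = fully in; takes about 3.5 N to move, does not spring back
- mushroom_top (a point): centre of the top of the wide mushroom-headed button, 44 mm across, 24 mm proud of its box (106 mm above the bench); moves with the button
- mushroom (a joint): depth of the mushroom button, m: 0 = out, 0.008 = fully down; a spring (about 2.5 N at first, 8 N when fully down) pushes it out when released
- small_top (a point): centre of the top of the small round button, 18 mm across, 14 mm proud of its box; not to be pressed
- small (a joint): depth of the small round button, m: 0 = out, 0.006 = fully down; springs back; not to be pressed
- fitting: loose steel hose fitting, hexagon foot 30 mm across with a barbed tail, 46 mm high, standing on the console deck behind (+x of) the boxes; origin at the centre of its foot; leave alone
- ferrule: loose steel tube, 30 mm across, 34 mm high, standing on the console deck behind the boxes; origin at the centre of its foot; leave alone
- spanner: loose steel spanner lying on the bench on the robot's side of the console, roughly along the console's y; leave alone
- jar: loose closed jar, 60 mm across, 70 mm high, standing on the bench beyond the console; origin at the centre of its foot; leave alone

How it is judged:
By the outcome, as a careful person would: the job done as asked, in the order asked, and still so for the second after the job is handed in, while the arm keeps its last pose, push and grip.
It also fails if it takes over 38 s, if anything falls off the work surface, if the arm or the gripper's body presses on something with over 40 N, if the wrist force passes 120 N, or if a joint passes its speed limit or range.

ROBOT

A 6-joint arm with a two-finger parallel gripper is mounted at the origin on the work surface. World frame = base frame: x ahead of the robot, y to its left, z up, the work surface at z = 0. Lengths are in m, angles in rad, forces in N, time in s.
With the tool pointing down it reaches from about 0.375 to 0.9 m from the base axis. Payload 3.1 kg.
Tool frame: the origin (TCP) lies on the front face of the gripper's body, between the roots of the fingers; the fingertips stand 73 mm ahead of it and the grasp point (between the pads) lies 54 mm ahead of it (manip.finger_overhang is the distance from the TCP to the fingertips, in m); z points along the fingers, y is the direction in which the jaws open and shut (so a half turn about z gives the same grasp; the last joint's range is limited). The gripper opens to 85 mm and grips with 20 to 120 N. Pads are 22 mm wide; open, the fingers measure 114 mm over their backs; the gripper's body (76 mm by 85 mm) begins 54 mm behind the grasp point. The pads swing forward as they close: fully open they stand 13 mm farther back than shut.
Start: joints at [0.958, 0.527, 1.433, -0, 1.181, -0.178], TCP at [0.263, 0.567, 0.304] pointing down, gripper open.
Joint ranges: [-3.08, 3.08], [-0.75, 2.2], [0.22, 2.44], [-1.43, 4.57], [0, 2.65], [-2.85, 2.85]. Speed limits (rad/s): [2.79, 2.79, 3.14, 3.14, 3.14, 3.14].

INTERFACE

Orientations are given as a unit quaternion [x, y, z, w].
In Python, from station import manip gives the robot as it stands.
- The arm moves only by the tool apply_moves, never from a script. Its argument "increments" is a list that holds one entry, the list of rows, each a list of 4 numbers: the shift along the tool's x, y, z in m, then the turn about the tool's z in degrees. In form: [[[dx, dy, dz, spin], ...]]. A call has 1 to 5 rows; each row shifts and turns the pose as measured when the row begins, along the tool's axes as they then stand; what a row does not reach is not made up. A row lasts 1/10 s, in which the tool goes at most 50 mm and 8.59 degrees, less where a joint would pass 70% of its speed; a pose out of reach is approached as far as the arm can. A call with a gripper value outside its range is refused whole. "fingers" is the opening, from 0 (shut) to 1 (fully open), set as the call begins (left out, the last holds). The fingers move at their own pace and stop on an object; "newtons" is the grip in N (left out, the last holds). Time passes only in rows, so rows that do not move let the fingers close. It gives the time, the measured TCP pose, the force and the opening at its end, in the units of the state.
- manip.sense(): the state, without advancing time (a new reading comes with each control period).
- manip.snapshot(name): name is "scene" or "top" or "wrist"; returns (picture, depth): 420x560x3 uint8, red, green, blue; 420x560 float32, m along the optical axis (not along the pixel's ray), 0 where there is no reading.
- manip.camera_model(name): a dict with "mtx" (3x3 intrinsics, pixels), "R" (3x3) and "t" (3): a world point X has camera coordinates R X + t; the wrist camera has in their place "mount" (4x4, takes a point from camera to tool coordinates, whose origin is the TCP and whose axes are the flange's). Camera axes: x right, y down, z forward; pixel columns grow to the right and rows downward; lengths in m; the calibration is good to about 2 mm. A picture is of the moment at which its call begins: read the wrist's pose just before it. camera_model takes no time and is no camera call.
- manip.sign_off(): hands the job in, once; it reports no verdict.
The state is a dict: "t": time; "q": joint angles; "qd": joint speeds; "tau": joint torques, N m; "tcp_pos": TCP position; "tool_rot": TCP orientation; "force": force on the tool from outside, world axes, zero at the start; "ft_torque": the same for the moment, N m; "finger_gap": opening from 0.0 (shut) to 1.0 (fully open).
Only numpy, scipy, OpenCV 4.12 (cv2) and the standard library are available. Lean on these libraries where they do the work, as an engineer would, in place of code of your own. Each camera call takes 0.05 s, during which the arm holds its last target.

## Working session

There is one attempt and no reset: what is moved stays moved. The work goes in short steps, Python scripts to look and compute and a tool call to move; the robot and the scene stay as the last step left them, time stands still between calls to the robot, and variables do not carry over. Pictures are saved under pics/ and viewed, and the job is handed in when it is done.

Besides the shell and the picture viewer there is one more tool, called by a JSON object that holds its "api" and its "payload", one argument or row to a line. apply_moves: Moves the arm, as the interface text tells. Its arguments: {"type":"object","properties":{"increments":{"type":"array","items":{"type":"array","items":{"type":"array","items":{"type":"number"}}}},"fingers":{"type":"number"},"newtons":{"type":"number"}},"required":["increments"]}

```bash
mkdir -p pics; ls; python3 - <<'E'
from station import manip
import cv2,numpy as np
print(manip.sense(), manip.finger_overhang)
for n in("scene","top"):
    p,d=manip.snapshot(n); cv2.imwrite(f"pics/{n}1.png",p[:,:,::-1]); np.save(f"pics/{n}1.npy",d); 
    print(n,manip.camera_model(n))
print(manip.camera_model("wrist"))
E
```

```text
pics
{'t': 0.0, 'q': array([ 9.57514603e-01,  5.28489347e-01,  1.43390067e+00,  1.09110102e-05,
        1.18140492e+00, -1.78471949e-01]), 'qd': array([ 0.00087779, -0.00087789,  0.00040698, -0.00091254,  0.00106733,
        0.001132  ]), 'tau': array([ 5.38055974e-04, -4.42353737e+01, -1.78026330e+01, -1.69720852e-04,
        8.37694213e-03, -6.84797072e-07]), 'tcp_pos': array([0.26290147, 0.5663993 , 0.30291973]), 'tool_rot': array([ 2.15698224e-01,  9.76459453e-01, -1.01403096e-03, -4.29273274e-04]), 'force': array([0.02972324, 0.05557688, 0.53313763]), 'ft_torque': array([0.03596788, 0.006223  , 0.00092015]), 'finger_gap': 1.002921875406964} 0.0726
scene {'mtx': array([[430.58713624,   0.        , 275.94916177],
       [  0.        , 430.58713624, 202.85379167],
       [  0.        ,   0.        ,   1.        ]]), 'R': array([[ 0.14074481,  0.99004342,  0.00222136],
       [ 0.5712658 , -0.07937836, -0.81691766],
       [-0.80860762,  0.11624591, -0.57675003]]), 't': array([-0.13535192, -0.24824753,  1.2694506 ])}
top {'mtx': array([[418.88764958,   0.        , 274.07907858],
   
[... 151 characters left out ...]
67135815e-02],
       [-9.98500432e-01, -8.48295969e-04, -5.47372581e-02],
       [ 5.47153489e-02,  1.67851668e-02, -9.98360901e-01]]), 't': array([0.04843548, 0.56789191, 0.87593789])}
{'mtx': array([[313.10780248,   0.        , 282.96641323],
       [  0.        , 313.10780248, 208.36358657],
       [  0.        ,   0.        ,   1.        ]]), 'mount': array([[ 7.60231236e-04, -9.65253339e-01, -2.61314779e-01,
         6.71637744e-02],
       [ 9.99999711e-01,  7.26520516e-04,  2.25607840e-04,
         2.31650228e-04],
       [-2.79181731e-05, -2.61314875e-01,  9.65253612e-01,
        -7.03271977e-02],
       [ 0.00000000e+00,  0.00000000e+00,  0.00000000e+00,
         1.00000000e+00]])}
```

View pics/scene1.png

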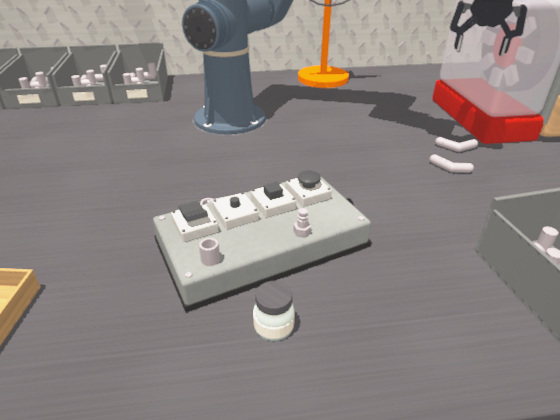

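View pics/top1.png

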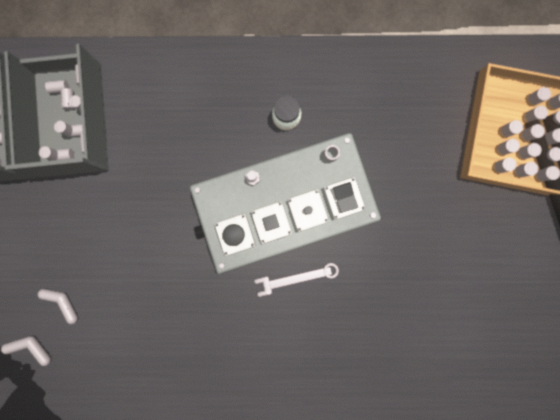

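The top view shows four boxes from left (+y) to right: mushroom at about (234,235), key (271,223), small button (308,211), rocker (345,198). The fitting is at (252,178), the ferrule at (332,153), the spanner in front and the jar behind. Next I measure them.

```bash
cat > h.py <<'E'
import numpy as np,cv2
from station import manip
def cam(n,tcp=None,rot=None):
    c=manip.camera_model(n)
    if n!="wrist": return c["mtx"],c["R"],c["t"]
    from scipy.spatial.transform import Rotation as Ro
    T=np.eye(4);T[:3,:3]=Ro.from_quat(rot).as_matrix();T[:3,3]=tcp
    W=np.linalg.inv(T@c["mount"]); return c["mtx"],W[:3,:3],W[:3,3]
def atz(uv,z,C):
    K,R,t=C; r=R.T@np.linalg.solve(K,[uv[0],uv[1],1.]); o=-R.T@t
    return o+r*(z-o[2])/r[2]
def cloud(d,C):
    K,R,t=C; v,u=np.mgrid[:d.shape[0],:d.shape[1]]
    X=np.stack([(u-K[0,2])/K[0,0]*d,(v-K[1,2])/K[1,1]*d,d],-1)
    return (X-t)@R
def proj(X,C):
    K,R,t=C; p=K@(R@np.asarray(X)+t); return p[:2]/p[2]
E
python3 - <<'E'
from h import *
p=cv2.imread("pics/top1.png");d=np.load("pics/top1.npy");C=cam("top")
P=cloud(d,C)
for n,uv in dict(mush=(234,235),key=(271,223),small=(308,211),rockn=(347,206),rockf=(344,190)).items():
    u,v=uv; print(n,P[v,u].round(4))
# deck fit
m=((P[...,2]>.05)&(P[...,2]<.2)&(d>0)).astype(np.uint8)
m[:, :190]=0; m[:,385:]=0; m[:130]=0;m[280:]=0
w=P[(m>0)&(abs(P[...,2]-.06)<.006)]; print(len(w),np.median(w[:,2]))
r=cv2.minAreaRect((w[:,:2]*1000).astype(np.float32));print("deck",r)
g=p.min(2); b=((abs(P[...,2]-.082)<.006)&(m>0)).astype(np.uint8)
nl,L,st,ce=cv2.connectedComponentsWithStats(b)
for i in range(1,nl):
    if st[i,4]>100:
        q=P[L==i]; print(st[i],q[:,2].mean(),cv2.minAreaRect((q[:,:2]*1000).astype(np.float32)))
cv2.imwrite("pics/topz.png",cv2.resize(p[125:285,180:390],None,fx=3.7,fy=3.7,interpolation=cv2.INTER_CUBIC))
E
```

```text
mush [0.5075 0.124  0.1074]
key [0.5305 0.0536 0.1014]
small [ 0.5539 -0.0177  0.0972]
rockn [ 0.5637 -0.0932  0.0953]
rockf [ 0.5941 -0.0866  0.1023]
11104 0.06142538674950215
deck ((572.247802734375, 26.714645385742188), (189.72361755371094, 350.1919860839844), 18.38584327697754)
[324 178  42  42 596] 0.08326333983782169 ((579.7208862304688, -90.6419448852539), (68.00497436523438, 64.411865234375), 18.540685653686523)
[ 288  190   41   42 1047] 0.08340118511885049 ((555.98095703125, -18.654624938964844), (67.41930389404297, 64.28971862792969), 18.493976593017578)
[252 202  40  42 896] 0.08337777906973584 ((531.7388916015625, 53.70405578613281), (67.38674926757812, 63.502960205078125), 18.4626522064209)
[215 214  41  42 713] 0.08337043527991912 ((507.7310485839844, 125.40251159667969), (67.37029266357422, 64.22312927246094), 18.44452476501465)
```

View pics/topz.png

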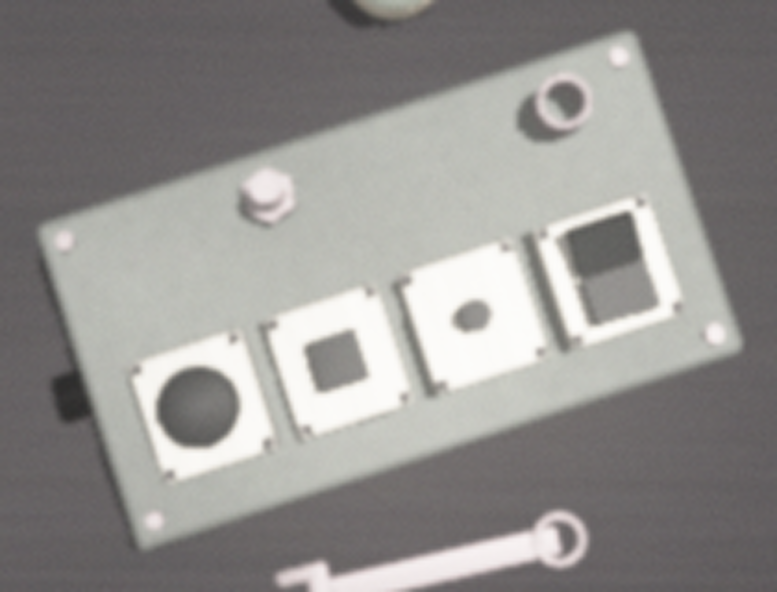

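{"api": "apply_moves", "payload": {
  "increments": [
    [[0,0,0,-8.5],[0,0,0,-8.5],[0,0,0,-8.5],[0,0,0,-8.5],[0,0,0,-8.5]]
  ],
  "fingers": 0,
  "newtons": 40
}}

```text
t: 0.6
tcp_pos: [0.262, 0.565, 0.2999]
tool_rot: [-0.159, 0.987, -0.003, -0.003]
force: [0.6, 0.7, -0.1]
finger_gap: 0.146
```

```bash
cat >> h.py <<'E'
from scipy.spatial.transform import Rotation as Ro
yaw=np.radians(18.43); ex=np.array([np.cos(yaw),np.sin(yaw),0]); ey=np.array([-np.sin(yaw),np.cos(yaw),0])
mid=np.array([.5438,.0175,0])
row={'rocker':mid-114e-3*ey,'small':mid-38e-3*ey,'key':mid+38e-3*ey,'mush':mid+114e-3*ey}
tgt={'rocker':row['rocker']+.018*ex+[0,0,.095],'key':row['key']+[0,0,.092],'mush':row['mush']+[0,0,.098]}
def delta(n,h):
    s=manip.sense(); R=Ro.from_quat(s['tool_rot']).as_matrix()
    tip=s['tcp_pos']+R[:,2]*manip.finger_overhang
    print('t',s['t'],'tip',tip.round(4),'F',s['force'].round(2),'gap',s['finger_gap'],'z axis',R[:,2].round(4))
    print('console tip',n,((tip-tgt[n])@np.c_[ex,ey,[0,0,1]]).round(4))
    print('tool delta',(R.T@(tgt[n]+[0,0,h]-tip)).round(4),'jaw yaw err',np.degrees(np.arctan2(R[:,1]@ex,R[:,1]@ey)).round(2))
E
python3 -c "
from h import *
print(tgt);delta('rocker',.05)"
```

```text
{'rocker': array([ 0.59691741, -0.08496238,  0.095     ]), 'key': array([0.53178646, 0.053551  , 0.092     ]), 'mush': array([0.50775938, 0.12565301, 0.098     ])}
t 0.6 tip [0.2616 0.5645 0.2273] F [ 0.63  0.74 -0.13] gap 0.1455494923841027 z axis [-0.005  -0.0071 -1.    ]
console tip rocker [-0.1128  0.7222  0.1323]
tool delta [-0.1148 -0.7215  0.0852] jaw yaw err 0.11
```

{"api": "apply_moves", "payload": {
  "increments": [
    [[-0.007,-0.045,0,0],[-0.007,-0.045,0,0],[-0.007,-0.045,0,0],[-0.007,-0.045,0,0],[-0.007,-0.045,0,0]]
  ]
}}

```text
t: 1.1
tcp_pos: [0.3665, 0.3615, 0.298]
tool_rot: [-0.166, 0.986, -0.002, -0.004]
force: [0.4, -0.5, -0.0]
finger_gap: -0.003
```

{"api": "apply_moves", "payload": {
  "increments": [
    [[-0.007,-0.045,0,0],[-0.007,-0.045,0,0],[-0.007,-0.045,0,0],[-0.007,-0.045,0,0],[-0.007,-0.045,0,0]]
  ]
}}

```text
t: 1.6
tcp_pos: [0.4753, 0.1517, 0.2975]
tool_rot: [-0.167, 0.986, -0.002, -0.005]
force: [0.7, 0.1, 0.8]
finger_gap: 0.002
```

```bash
python3 -c "
from h import *
delta('rocker',.05)"
```

```text
t 1.6 tip [0.4746 0.1512 0.2249] F [0.66 0.14 0.76] gap 0.0021402585254779935 z axis [-0.0087 -0.0065 -0.9999]
console tip rocker [-0.0413  0.2627  0.1299]
tool delta [-0.0385 -0.263   0.0804] jaw yaw err -0.8
```

{"api": "apply_moves", "payload": {
  "increments": [
    [[-0.007,-0.047,0,0.8],[-0.007,-0.047,0,0],[-0.007,-0.047,0,0],[-0.007,-0.047,0,0],[-0.007,-0.047,0,0]]
  ]
}}

```text
t: 2.1
tcp_pos: [0.585, -0.0694, 0.2963]
tool_rot: [-0.159, 0.987, -0.001, -0.006]
force: [1.4, 0.7, -0.6]
finger_gap: 0.002
```

{"api": "apply_moves", "payload": {
  "increments": [
    [[-0.006,-0.03,0.01,0],[0,-0.01,0.02,0],[0,0,0,0]]
  ]
}}

```text
t: 2.4
tcp_pos: [0.6064, -0.1151, 0.2647]
tool_rot: [-0.155, 0.988, -0.003, -0.005]
force: [-0.6, 0.3, -0.2]
finger_gap: 0.0
```

```bash
python3 - <<'E'
from h import *
delta('rocker',.02)
s=manip.sense();p,d=manip.snapshot("wrist"); cv2.imwrite("pics/w1.png",p[:,:,::-1])
C=cam("wrist",s['tcp_pos'],s['tool_rot'])
for n in tgt: print(n,proj(tgt[n],C).round(0))
E
```

```text
t 2.4 tip [ 0.6057 -0.1156  0.1921] F [-0.6   0.32 -0.16] gap 7.51461541711038e-05 z axis [-0.0085 -0.0074 -0.9999]
console tip rocker [-0.0013 -0.0319  0.0971]
tool delta [-0.0018  0.0322  0.0769] jaw yaw err 0.59
rocker [322. 213.]
key [515. 188.]
mush [620. 189.]
```

View pics/w1.png

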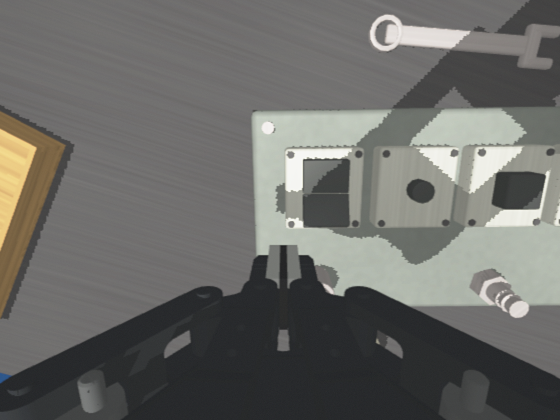

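The wrist view shows the rocker's far face near (326,211). My model projects it to (322,213), so they agree to within about 2 mm. I'll shift across and then descend.

{"api": "apply_moves", "payload": {
  "increments": [
    [[-0.001,0.02,0.01,0],[-0.001,0.012,0.02,-0.6],[0,0,0.025,0],[0,0,0.01,0],[0,0,0,0]]
  ]
}}

```text
t: 2.95
tcp_pos: [0.5986, -0.0784, 0.2041]
tool_rot: [-0.163, 0.987, -0.004, -0.001]
force: [1.0, 0.6, -0.7]
finger_gap: -0.001
```

```bash
python3 - <<'E'
from h import *
delta('rocker',.0)
E
```

```text
t 2.95 tip [ 0.5986 -0.079   0.1315] F [ 0.96  0.6  -0.68] gap -0.0005008630922299928 z axis [-0.0011 -0.0084 -1.    ]
console tip rocker [0.0034 0.0052 0.0365]
tool delta [ 0.0033 -0.0049  0.0366] jaw yaw err -0.31
```

{"api": "apply_moves", "payload": {
  "increments": [
    [[0.003,-0.004,0.01,0],[0,0,0.006,0],[0,0,0,0]]
  ]
}}

```text
t: 3.25
tcp_pos: [0.5982, -0.0833, 0.1899]
tool_rot: [-0.163, 0.987, -0.005, 0.001]
force: [0.5, -0.2, -0.7]
finger_gap: -0.003
```

```bash
python3 - <<'E'
from h import *
delta('rocker',.0)
E
```

```text
t 3.25 tip [ 0.5985 -0.084   0.1173] F [ 0.52 -0.23 -0.73] gap -0.002625470578798966 z axis [ 0.0033 -0.0098 -0.9999]
console tip rocker [0.0018 0.0004 0.0223]
tool delta [ 0.0018 -0.0002  0.0223] jaw yaw err -0.37
```

{"api": "apply_moves", "payload": {
  "increments": [
    [[0.002,0,0.006,0],[0,0,0.006,0],[0,0,0.004,0],[0,0,0.004,0],[0,0,0.004,0]]
  ]
}}

```text
t: 3.75
tcp_pos: [0.599, -0.0844, 0.1674]
tool_rot: [-0.162, 0.987, -0.006, 0.005]
force: [-3.5, 3.1, 26.2]
finger_gap: -0.001
```

```bash
python3 - <<'E'
from h import *
delta('rocker',.0)
E
```

```text
t 3.75 tip [ 0.5998 -0.0851  0.0948] F [-3.5   3.08 26.22] gap -0.001029364587692811 z axis [ 0.0114 -0.0096 -0.9999]
console tip rocker [ 0.0027 -0.001  -0.0002]
tool delta [ 0.0027  0.0011 -0.0002] jaw yaw err -0.24
```

The tip reached z = 0.0948 with 26 N, which is the rocker's stop. I'll lift and check.

{"api": "apply_moves", "payload": {
  "increments": [
    [[0,0,0,0],[0,0,-0.02,0],[0,0,-0.03,0],[0,0.03,-0.02,0],[0,0.04,0,0]]
  ]
}}

```text
t: 4.25
tcp_pos: [0.5764, -0.0215, 0.2361]
tool_rot: [-0.16, 0.987, -0.007, 0.003]
force: [0.6, 0.5, -0.1]
finger_gap: 0.002
```

{"api": "apply_moves", "payload": {
  "increments": [
    [[0.005,0.04,0,0],[0.005,0.02,0,0],[0,0,0,0]]
  ]
}}

```text
t: 4.55
tcp_pos: [0.5439, 0.0365, 0.2344]
tool_rot: [-0.162, 0.987, -0.007, 0.001]
force: [0.2, -0.9, 0.5]
finger_gap: 0.0
```

```bash
python3 - <<'E'
from h import *
delta('key',.0)
p,d=manip.snapshot("scene"); C=cam("scene");P=cloud(d,C)
c=proj(tgt['rocker'],C).astype(int);print(c)
for k in(-.024,-.018,-.01,.01,.018,.022):
    X=row['rocker']+k*ex+[0,0,.095]; u,v=proj(X,C).round().astype(int); print(k,P[v,u].round(4))
cv2.imwrite("pics/s2.png",cv2.resize(p[150:280,140:370,::-1],None,fx=3.4,fy=3.4,interpolation=cv2.INTER_CUBIC))
E
```

```text
t 4.55 tip [0.5442 0.0354 0.1618] F [ 0.15 -0.91  0.51] gap 0.00028360449194267254 z axis [ 0.0041 -0.0143 -0.9999]
console tip key [ 0.0061 -0.0211  0.0698]
tool delta [0.006  0.0222 0.0695] jaw yaw err -0.22
[195 215]
-0.024 [ 0.5679 -0.0969  0.1024]
-0.018 [ 0.5691 -0.0956  0.0989]
-0.01 [ 0.5744 -0.0938  0.0982]
0.01 [ 0.5908 -0.087   0.0968]
0.018 [ 0.5997 -0.0852  0.0969]
0.022 [ 0.6025 -0.0836  0.0967]
```

View pics/s2.png

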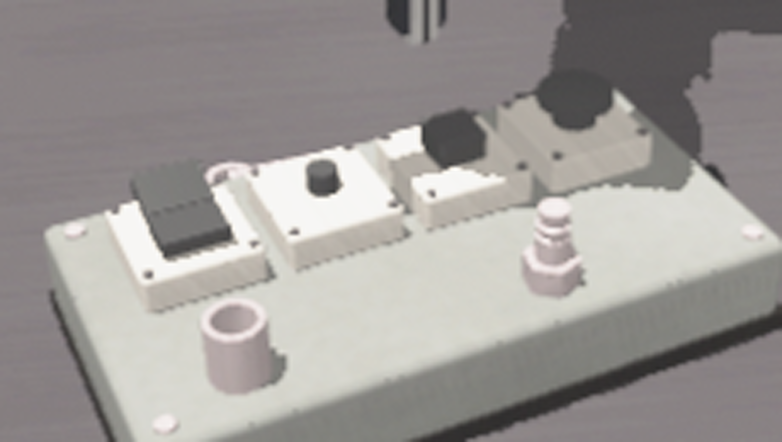

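The rocker is tipped: at picture (185,225) its far face is level, with depth about 0.097 constant, and the near face is raised. The ferrule and fitting haven't moved. The key is next.

{"api": "apply_moves", "payload": {
  "increments": [
    [[0.004,0.014,0.005,0],[0.002,0.006,0.015,0],[0,0,0.015,0],[0,0,0,0]]
  ]
}}

```text
t: 5.0
tcp_pos: [0.5343, 0.0501, 0.1969]
tool_rot: [-0.16, 0.987, -0.009, 0.002]
force: [0.6, -0.7, 0.2]
finger_gap: 0.0
```

```bash
python3 - <<'E'
from h import *
delta('key',.0)
E
```

```text
t 5.0 tip [0.5348 0.0489 0.1243] F [ 0.56 -0.67  0.2 ] gap 0.0002633496762372816 z axis [ 0.0071 -0.0165 -0.9998]
console tip key [ 0.0014 -0.0053  0.0323]
tool delta [0.0015 0.0059 0.0322] jaw yaw err 0.04
```

{"api": "apply_moves", "payload": {
  "increments": [
    [[0.002,0.006,0.005,0],[0,0,0.005,0],[0,0,0.003,0],[0,0,0,0]]
  ]
}}

```text
t: 5.4
tcp_pos: [0.5312, 0.0541, 0.1829]
tool_rot: [-0.159, 0.987, -0.009, 0.003]
force: [-0.2, 0.2, 0.2]
finger_gap: 0.0
```

```bash
python3 - <<'E'
from h import *
delta('key',.0)
E
```

```text
t 5.4 tip [0.5318 0.0529 0.1103] F [-0.15  0.25  0.19] gap 0.00011993098647383953 z axis [ 0.0078 -0.0169 -0.9998]
console tip key [-0.0002 -0.0006  0.0183]
tool delta [-0.0002  0.0009  0.0183] jaw yaw err 0.17
```

{"api": "apply_moves", "payload": {
  "increments": [
    [[0,0,0.006,0],[0,0,0.004,0],[0,0,0.004,0],[0,0,0.004,0],[0,0,0.002,0]]
  ]
}}

```text
t: 5.9
tcp_pos: [0.5323, 0.0538, 0.1643]
tool_rot: [-0.159, 0.987, -0.009, 0.004]
force: [-5.7, 0.9, 24.9]
finger_gap: -0.005
```

```bash
python3 - <<'E'
from h import *
delta('key',.0)
E
```

```text
t 5.9 tip [0.5331 0.0525 0.0917] F [-5.74  0.9  24.88] gap -0.004915116682080236 z axis [ 0.0107 -0.0171 -0.9998]
console tip key [ 0.0009 -0.0014 -0.0003]
tool delta [ 0.0009  0.0014 -0.0003] jaw yaw err 0.18
```

The key is at its stop (z = 0.0917, 25 N). I'll lift and check it before the mushroom.

{"api": "apply_moves", "payload": {
  "increments": [
    [[0,0,0,0],[0,0,-0.02,0],[0,0,-0.03,0],[0,0.03,0,0],[0,0.03,0,0]]
  ]
}}

```text
t: 6.4
tcp_pos: [0.5152, 0.1097, 0.2144]
tool_rot: [-0.156, 0.988, -0.01, 0.006]
force: [0.2, 0.5, -0.4]
finger_gap: 0.0
```

{"api": "apply_moves", "payload": {
  "increments": [
    [[0,0.01,0,0],[0,0,0,0]]
  ]
}}

```text
t: 6.6
tcp_pos: [0.5108, 0.1217, 0.214]
tool_rot: [-0.158, 0.987, -0.01, 0.005]
force: [-0.5, -0.5, -0.5]
finger_gap: -0.002
```

```bash
python3 - <<'E'
from h import *
delta('mush',.0)
p,d=manip.snapshot("scene"); C=cam("scene");P=cloud(d,C)
for n,z in(('key',.092),('rocker',.095),('small',.096),('mush',.106)):
    X=row[n]+[0,0,z]; u,v=proj(X,C).round().astype(int); print(n,P[v-1:v+2,u-1:u+2,2].round(4).tolist())
cv2.imwrite("pics/s3.png",cv2.resize(p[150:280,140:370,::-1],None,fx=3.4,fy=3.4,interpolation=cv2.INTER_CUBIC))
E
```

```text
t 6.6 tip [0.5118 0.1204 0.1414] F [-0.46 -0.54 -0.52] gap -0.0019194794180692526 z axis [ 0.0139 -0.0178 -0.9997]
console tip mush [ 0.0022 -0.0063  0.0434]
tool delta [0.0026 0.0072 0.0432] jaw yaw err 0.28
key [[0.0939, 0.0932, 0.094], [0.0937, 0.0925, 0.0937], [0.093, 0.0939, 0.0946]]
rocker [[0.0975, 0.0973, 0.0967], [0.0963, 0.0959, 0.5297], [0.0965, 0.0971, 0.0959]]
small [[0.0981, 0.0961, 0.0961], [0.0977, 0.098, 0.0969], [0.0978, 0.0973, 0.0962]]
mush [[0.1075, 0.1069, 0.1076], [0.1067, 0.1076, 0.1072], [0.1064, 0.1066, 0.1067]]
```

View pics/s3.png

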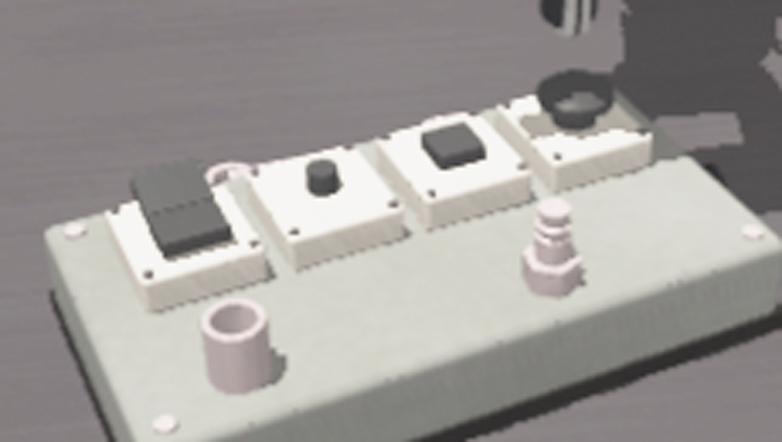

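The key at picture (452,145) stays in: depth gives 0.0935, less the roughly 1.4 mm depth bias, so 0.092. The small button is still out. The mushroom is last.

{"api": "apply_moves", "payload": {
  "increments": [
    [[0.003,0.007,0.006,0],[0,0.001,0.008,0],[0,0,0.005,0],[0,0,0,0]]
  ]
}}

```text
t: 7.05
tcp_pos: [0.5065, 0.1254, 0.1919]
tool_rot: [-0.156, 0.988, -0.01, 0.005]
force: [-1.0, 0.8, -0.2]
finger_gap: 0.004
```

```bash
python3 - <<'E'
from h import *
delta('mush',.0)
E
```

```text
t 7.05 tip [0.5074 0.1241 0.1194] F [-1.02  0.85 -0.24] gap 0.003506911324362865 z axis [ 0.0128 -0.0189 -0.9997]
console tip mush [-0.0008 -0.0014  0.0214]
tool delta [-0.0007  0.0019  0.0213] jaw yaw err 0.46
```

{"api": "apply_moves", "payload": {
  "increments": [
    [[0,0.002,0.006,0],[0,0,0.005,0],[0,0,0.004,0],[0,0,0.004,0],[0,0,0.004,0]]
  ]
}}

```text
t: 7.55
tcp_pos: [0.5069, 0.1264, 0.1698]
tool_rot: [-0.155, 0.988, -0.01, 0.005]
force: [-10.3, -0.9, 49.0]
finger_gap: 0.003
```

```bash
python3 - <<'E'
from h import *
delta('mush',.0)
E
```

```text
t 7.55 tip [0.5079 0.1251 0.0972] F [-10.27  -0.89  49.03] gap 0.0027387486571606536 z axis [ 0.0136 -0.0186 -0.9997]
console tip mush [-0.     -0.0006 -0.0008]
tool delta [-0.      0.0006 -0.0008] jaw yaw err 0.56
```

Fully down, but 49 N is more than I need, so I'll ease to a moderate holding force.

{"api": "apply_moves", "payload": {
  "increments": [
    [[0,0,0.001,0],[0,0,0.001,0]]
  ]
}}

```text
t: 7.75
tcp_pos: [0.5067, 0.1265, 0.1706]
tool_rot: [-0.156, 0.988, -0.011, 0.006]
force: [-1.5, -1.0, 6.6]
finger_gap: 0.003
```

```bash
python3 - <<'E'
from h import *
delta('mush',.0)
E
```

```text
t 7.75 tip [0.5078 0.1251 0.098 ] F [-1.5  -1.02  6.62] gap 0.0026572113746434114 z axis [ 0.0148 -0.019  -0.9997]
console tip mush [-0.0001 -0.0005  0.    ]
tool delta [-0.0001  0.0006 -0.    ] jaw yaw err 0.52
```

{"api": "apply_moves", "payload": {
  "increments": [
    [[0,0,0.003,0],[0,0,0.003,0],[0,0,0.003,0]]
  ]
}}

```text
t: 8.05
tcp_pos: [0.5066, 0.1266, 0.1701]
tool_rot: [-0.156, 0.988, -0.011, 0.008]
force: [-5.0, 0.2, 24.7]
finger_gap: 0.0
```

```bash
python3 - <<'E'
from h import *
delta('mush',.0)
p,d=manip.snapshot("scene"); C=cam("scene");P=cloud(d,C)
cv2.imwrite("pics/s4.png",cv2.resize(p[150:280,140:370,::-1],None,fx=3.4,fy=3.4,interpolation=cv2.INTER_CUBIC))
for n,z in(('key',.092),('rocker',.095),('small',.096)):
    X=row[n]+[0,0,z]; u,v=proj(X,C).round().astype(int); print(n,np.median(P[v-1:v+2,u-1:u+2,2]))
delta('mush',0)
p,d=manip.snapshot("scene");cv2.imwrite("pics/s5.png",p[:,:,::-1])
delta('mush',0)
E
```

```text
t 8.05 tip [0.5079 0.1251 0.0976] F [-4.99  0.24 24.75] gap 0.0003194115577232626 z axis [ 0.0183 -0.0197 -0.9996]
console tip mush [-0.     -0.0006 -0.0004]
tool delta [-0.      0.0005 -0.0005] jaw yaw err 0.45
key 0.09311301049297101
rocker 0.0964955421990044
small 0.09734674757090037
t 8.1 tip [0.5079 0.1251 0.0975] F [-5.47 -0.84 26.58] gap 0.0003107133537791689 z axis [ 0.0183 -0.0197 -0.9996]
console tip mush [-0.0001 -0.0005 -0.0005]
tool delta [-0.0001  0.0005 -0.0005] jaw yaw err 0.45
t 8.15 tip [0.5079 0.1251 0.0976] F [-6.11  0.14 25.84] gap -0.00404812825241048 z axis [ 0.0184 -0.0197 -0.9996]
console tip mush [-0.     -0.0006 -0.0004]
tool delta [-0.      0.0005 -0.0005] jaw yaw err 0.45
```

View pics/s4.png

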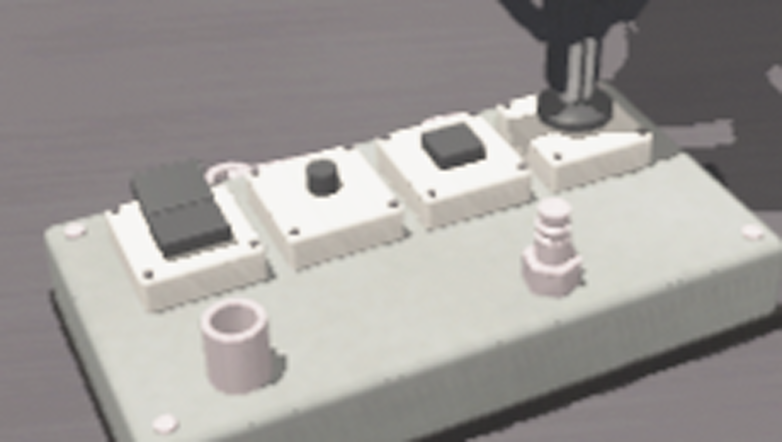

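View pics/s5.png

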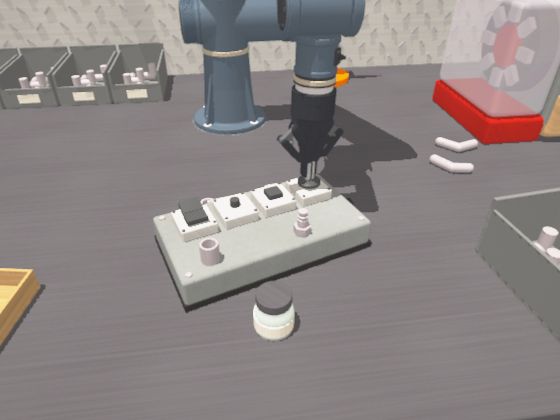

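The pictures show the fingers holding the mushroom down at (575,110) in the zoom, with a steady push of about 26 N. The rocker is on, the key is in, the small button is out, and the loose objects are where they were. I'm handing it in.

```bash
python3 -c "
from station import manip
print(manip.sign_off())"
```

```text
the job is handed in; nothing more can be done
None
```

I did the job in the order asked and handed it in at about 8.2 s, with the shut fingers still holding the mushroom button down. No verdict is reported at hand-in.

| Control | Fingertip height when pressed (m) | Push (N) | Last check |
|---|---|---|---|
| Rocker | 0.0948 (on = 0.095) | 26 | Far face seen level after lifting off; still so at the end |
| Square key | 0.0917 (fully in = 0.092) | 25 | Stayed in after lifting off; depth camera read about 0.093, and it reads about 1.4 mm high |
| Mushroom | 0.0976 (fully down = 0.098) | 25–27 | Held steady over two camera calls before hand-in |

- **Mushroom push:** the first press peaked at 49 N through the fingers. I eased off and it dropped to 6.6 N, less than the 8 N spring, so the button may have risen very slightly. I then pressed it fully down again.
- **Left alone:** the small button was still out. The fitting, ferrule and jar look unmoved in the last pictures. The spanner is mostly hidden behind the console in that view; I never went near it, but did not check it from above at the end.

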